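# Open the red spring sleeve of a hat-block spindle

## Robot

A 6-joint arm with a two-finger parallel gripper is mounted at the origin on the work surface. World frame = base frame: x ahead of the robot, y to its left, z up, the work surface at z = 0. Lengths are in mm, angles in rad, forces in N, time in s.
With the tool pointing down it reaches from about 300 to 775 mm from the base axis. Payload 14.6 kg.
Tool frame: the origin (TCP) lies midway between the tips of the shut fingers; the grasp point (between the pads) lies manip.tcp_to_grasp behind it (manip.tcp_to_grasp is the distance from the TCP to the grasp point, in mm); x points along the fingers, z is the direction in which the jaws open and shut, and the axes are right-handed (so a half turn about x gives the same grasp; the last joint's range is limited). The gripper opens to 94 mm and grips with 3 to 60 N. Pads are 16 mm wide; open, the fingers measure 119 mm over their backs; the gripper's body (75 mm by 177 mm) begins 78 mm behind the grasp point.
Start: joints at [1.246, 0.3, 1.521, -0, 1.321, -0.067], TCP at [140.222, 531.814, 168.546] pointing down, gripper open.
Joint ranges: [-3.03, 3.03], [-0.79, 2.21], [0.23, 2.52], [-1.04, 4.18], [0, 3.07], [-2.55, 2.55]. Speed limits (rad/s): [2.22, 2.22, 2.57, 3.14, 3.14, 3.14].

## Interface

Orientations are given as [roll, pitch, yaw] about the fixed x, y, z axes, in that order (R = Rz(yaw) Ry(pitch) Rx(roll)).
In Python, from cell import manip gives the robot as it stands.
- The arm moves only by the shell command python3 -m jog 'ROWS' [FORCE]. ROWS is JSON, a list of rows, each an object of numbers: "grip": the opening, from 0 (shut) to 1 (fully open); "tx", "ty", "tz": the shift along the tool's x, y, z in units of 40 mm (1.0 is 40 mm); "turn": the turn about the tool's x in units of 6 degrees (1.0 is 6 degrees). In form: [{"grip": .., "tx": .., "ty": .., "tz": .., "turn": ..}, ...]. A call has 1 to 12 rows; each row is the pose to reach, as a shift and turn from the pose commanded when the call began, along the tool's axes at that moment; what a row does not reach only later rows make up. A row lasts 1/12 s, in which the tool goes at most 41.7 mm and 7.16 degrees, less where a joint would pass 70% of its speed; a pose out of reach is approached as far as the arm can. A call with a gripper value outside its range is refused whole. The fingers move at their own pace and stop on an object; FORCE is the grip in N (left out, the last holds). Time passes only in rows, so rows that repeat a pose let the fingers close. It gives the time, the measured TCP pose, the force and the opening at its end, in the units of the state.
- manip.read_state(): the state, without advancing time (a new reading comes with each control period).
- manip.camera(name): name is "side" or "top" or "wrist"; returns a dict with "image" (480x640x3 uint8, red, green, blue), "fx", "fy", "cx", "cy" (pixels), "k1" (the pictures are not rectified: a ray, as slopes to the right and down, at radius r is drawn at 1 + k1 r^2 times it, then the intrinsics apply), "eye" and "attitude" of the camera in the world. Camera axes: x right, y up, looking along -z (the intrinsics and any distortion apply to the point x, -y, -z); pixel columns grow to the right and rows downward; lengths in mm; the calibration is good to about 2 mm. A picture is of the moment at which its call begins. There is no depth.
- manip.sign_off(): hands the job in, once; it reports no verdict.
The state is a dict: "clock": time; "joints": joint angles; "qd": joint speeds; "effort": joint torques, N m; "eef_pos": TCP position; "eef_rot": TCP orientation; "wrist_force": force on the tool from outside, world axes, zero at the start; "moment": the same for the moment, N m; "finger_gap": finger opening in mm.
Only numpy, scipy, OpenCV 4.12 (cv2) and the standard library are available. Lean on these libraries where they do the work, as an engineer would, in place of code of your own. Each camera call takes 0.05 s, during which the arm holds its last target. There are 200 camera calls.

## Task

The next hat block is to be mounted on the bench spindle with the red sleeve. Open that spindle: pull its red spring sleeve straight up, give it a quarter turn anticlockwise (seen from above) so that its two teeth rest on top of the slotted drum and the sleeve stays up by itself, then let go. Leave the blue sleeve of the other spindle as it is.

Things in the scene. Friction and masses are not known exactly. Their poses are not given: they have to be found in the camera images.
- red_sleeve (a point): Red sleeve on a vertical bench spindle of any yaw; the point is on its axis, 72 mm above the bench when down, and moves and turns with it (z up). The grip part is 51 mm across x, with two flats 40 mm apart facing +y and -y, from 24 mm below to 20 mm above the point; pinch the flats from above. Below: flange 60 mm across, 6 mm thick. A post 20 mm thick rises through it to 106 mm. White mark on top at +x.
- red_lift (a joint): Height of the red sleeve, m: 0 = down (start), 0.026 = stop. A spring pulls it down: 7 N low, 11 N high, weight included. Down, its two teeth (14.5 mm, under the flange at its +x and -x) sit in a slot of the fixed drum (68 mm across, top 42 mm above the bench; foot 110 mm across) and it cannot turn. Above 0.0145 it can: turn at about 0.020. Let go when turned, it rests at 0.0145 on the drum.
- red_turn (a joint): Turn of the red sleeve on its spindle, rad, anticlockwise from above positive: about 0 at the start (0.1 of play either way in the slot), 1.57 = end stop at a quarter turn. Slight friction; it stays where it is left. From about 0.5 on the teeth stand wholly on the drum.
- blue_mark (a point): White mark on top of the blue sleeve, 22 mm from its axis, 92 mm above the bench. It and its spindle equal the red ones but for the colour; leave it down. The spindles' axes are 200 mm or more apart, either one on the left. Also there, 180 mm or more from both axes: a loose hat block 190 mm across, 124 tall (left), a red spray bottle 68 across, 185 tall (beyond, x about 0.8), a brush (right).
Things that resemble listed ones, but are neither listed nor needed, are in the scene too. Leave any black or turquoise look-alike of the part that bears red_sleeve alone.

How it is judged:
By the outcome, as a careful person would: the job done as asked, in the order asked, and still so for the second after the job is handed in, with the robot touching nothing.
It also fails if it takes over 32 s, if anything falls off the work surface, if the arm or the gripper's body presses on something with over 40 N, if the wrist force passes 120 N, or if a joint passes its speed limit or range.

## Working session

There is one attempt and no reset: what is moved stays moved. The work goes in short steps, Python scripts to look and compute and a shell command to move; the robot and the scene stay as the last step left them, time stands still between calls to the robot, and variables do not carry over. Pictures are saved under pics/ and viewed, about 8 in all and at most 12, crops included, and the job is handed in when it is done.

```bash
mkdir -p pics; cat > h.py <<'E'
import numpy as np, cv2
from cell import manip
from scipy.spatial.transform import Rotation as R
def rot(a):
    a=np.array(a,float)
    if a.shape==(3,3): return a
    if a.size==3: return R.from_euler('xyz',a).as_matrix()
    raise ValueError(a)
def shot(n,f=None):
    c=manip.camera(n)
    if f: cv2.imwrite('pics/'+f,c['image'][:,:,::-1])
    return c
def ray(c,u,v):
    d=np.array([(u-c['cx'])/c['fx'],(v-c['cy'])/c['fy']]); s=d.copy()
    for _ in range(20): s=d/(1+c['k1']*(s@s))
    w=rot(c['attitude'])@np.array([s[0],-s[1],-1.]); return np.array(c['eye'],float),w
def onz(c,u,v,z):
    e,w=ray(c,u,v); return e+w*(z-e[2])/w[2]
E
python3 - <<'E'
from h import *
print(manip.read_state(), manip.tcp_to_grasp)
ims=[]
for n in('top','side','wrist'):
    c=shot(n,n+'0.png'); print(n,{k:c[k] for k in c if k!='image'})
E
```

```text
{'clock': 0.0, 'joints': array([ 1.24638780e+00,  3.00451939e-01,  1.52161712e+00,  1.03818865e-05,
        1.32065649e+00, -6.66147378e-02]), 'qd': array([-0.00213545,  0.00106819, -0.00152074,  0.00235398,  0.00085988,
       -0.00154802]), 'effort': array([-4.66998936e-04, -5.31807017e+01, -3.52742851e+01,  7.09010242e-02,
        2.43107253e-02, -6.10261282e-05]), 'eef_pos': array([140.13068431, 531.53074477, 167.98160747]), 'eef_rot': array([ 3.06610194,  1.56966338, -1.90408341]), 'wrist_force': array([ 0.16358461, -0.61572304, -0.80619796]), 'moment': array([-0.02076477, -0.00092317,  0.04802127]), 'finger_gap': 94.07339313196964} 18.8
top {'fx': 503.1060292664695, 'fy': 503.1060292664695, 'cx': 320.39758562438965, 'cy': 239.5639997653208, 'k1': 0.010617819230815144, 'eye': array([392.33384929, -24.11028925, 825.07860604]), 'attitude': array([ 0.11792396,  0.02699788, -1.57549791])}
side {'fx': 531.6935418444373, 'fy': 531.6935418444373, 'cx': 324.35466205150686, 'cy': 246.22897674079934, 'k1': -0.16253486213617907, 'eye': array([ 225.49003212, -551.97078738,  613.9756638 ]), 'attitude': array([ 0.84486738, -0.00095689, -0.39489422])}
wrist {'fx': 389.0556808454116, 'fy': 389.0556808454116, 'cx': 321.4462955073162, 'cy': 243.64631817286843, 'k1': -0.038975956267699056, 'eye': array([ 64.80355219, 551.70414312, 384.02654779]), 'attitude': array([-2.67823959e-01,  1.30071589e-03,  1.31446959e+00])}
```

View pics/top0.png

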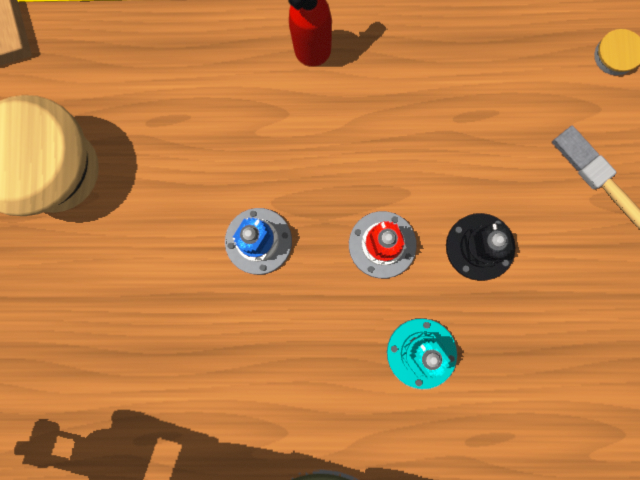

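View pics/side0.png

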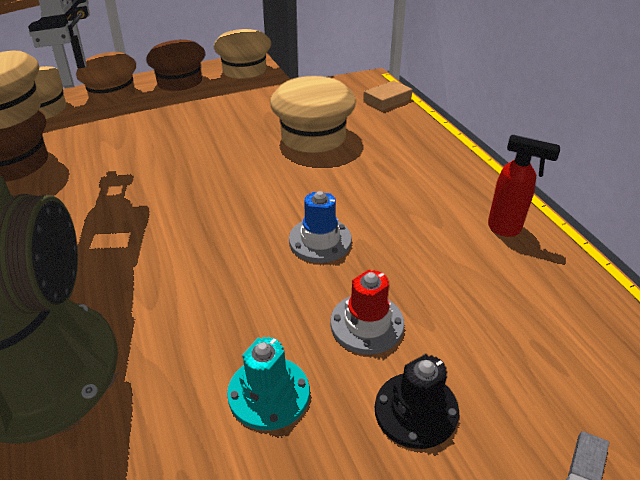

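Candidates seen in the top view: the red sleeve (385,240), red bottle (312,30), blue sleeve (252,237), black look-alike (490,242) and turquoise one (428,355). By description it is the red sleeve at (385,240), on a grey foot. I'll check it in a close crop.

```bash
python3 - <<'E'
from h import *
c=shot('top'); s=shot('side')
a=cv2.resize(c['image'][200:290,340:430],(540,540),interpolation=cv2.INTER_CUBIC)
b=s['image'][255:360,320:415]; b=cv2.resize(b,(0,0),fx=2.6,fy=2.6,interpolation=cv2.INTER_CUBIC)
o=np.zeros((540,540+b.shape[1],3),np.uint8); o[:,:540]=a; o[:b.shape[0],540:]=b
cv2.imwrite('pics/crop1.png',o[:,:,::-1])
# foot-ring (grey) -> axis
hsv=cv2.cvtColor(c['image'],cv2.COLOR_RGB2HSV)
m=((hsv[...,1]<50)&(hsv[...,2]>90)).astype(np.uint8); m[:,:215]=0;m[:190]=0;m[300:]=0;m[:,430:]=0
for ct in cv2.findContours(m,0,2)[0]:
    if cv2.contourArea(ct)>1500:
        (u,v),ax,an=cv2.fitEllipse(cv2.convexHull(ct)); print('foot',u,v,ax,[onz(c,u,v,z)[:2].round(1) for z in(0,8,12)])
# red top
for n,cc in(('top',c),('side',s)):
    h=cv2.cvtColor(cc['image'],cv2.COLOR_RGB2HSV)
    m=(((h[...,0]<6)|(h[...,0]>174))&(h[...,1]>150)&(h[...,2]>90)).astype(np.uint8)
    for ct in cv2.findContours(m,0,2)[0]:
        if cv2.contourArea(ct)>200: print(n,'red',cv2.boundingRect(ct),cv2.minAreaRect(ct))
E
```

```text
foot 382.28936767578125 244.407470703125 (66.25029754638672, 67.28704833984375) [array([ 481.4, -104.1]), array([ 480.5, -103.3]), array([ 480.1, -102.9])]
foot 257.890869140625 240.7440185546875 (65.5035171508789, 66.42890167236328) [array([489.1, 101.3]), array([488.1, 100.1]), array([487.7,  99.5])]
top red (366, 221, 38, 40) ((384.60003662109375, 241.70001220703125), (37.565940856933594, 37.11872863769531), 63.43495178222656)
top red (289, 0, 41, 66) ((309.0, 32.5), (65.0, 40.0), 90.0)
side red (348, 270, 41, 52) ((369.53741455078125, 295.2660217285156), (39.458126068115234, 51.30742263793945), 9.090276718139648)
side red (489, 162, 47, 75) ((510.8669738769531, 198.110107421875), (36.397403717041016, 76.33876037597656), 16.699241638183594)
```

View pics/crop1.png

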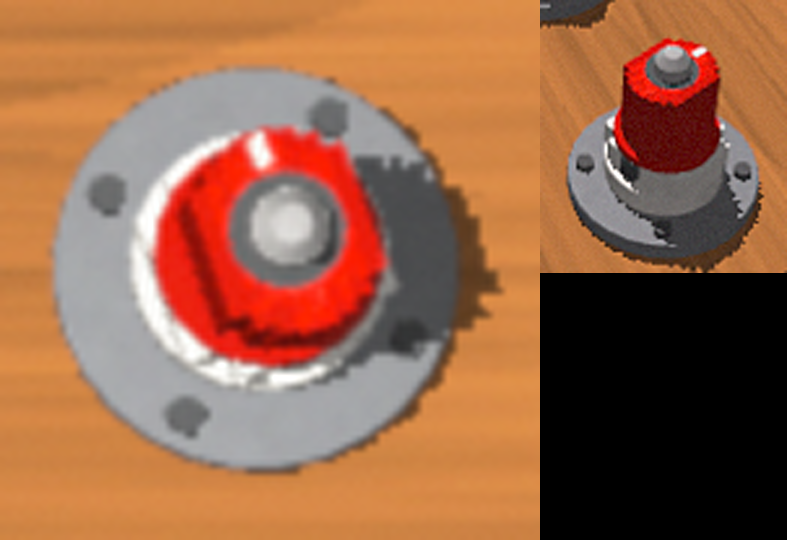

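The crop confirms it: a red gripped sleeve on a grey foot with a white drum, mark at px (383.3,224.7), post top at (388.3,237.3), and a flat's top edge running about (372,232) to (378,253).

```bash
python3 - <<'E'
from h import *
c=shot('top'); s=shot('side')
P=lambda c,u,v,z: onz(c,u,v,z)[:2].round(1)
ax=P(c,382.3,244.4,10); post=P(c,388.3,237.5,106); mk=P(c,383.3,224.7,92)
# side: crop scale 2.6, offset 320,255
sp=P(s,320+(674-540)/2.6,255+48/2.6,104); sm=P(s,320+(700-540)/2.6,255+51/2.6,92)
print('foot',ax,'post',post,'mark',mk,'side post',sp,'side mark',sm)
for n,m,a in(('top',mk,(ax+post)/2),('side',sm,sp)):
    d=m-a; print(n,np.hypot(*d),np.degrees(np.arctan2(d[1],d[0])))
e=P(c,340+228/6,200+320/6,92)-P(c,340+190/6,200+195/6,92); print('edge',np.degrees(np.arctan2(e[1],e[0])))
print('black',P(c,480,246,5),'turq',P(c,422,353,5))
# tool axes
T=rot(manip.read_state()['eef_rot']); print(T.round(3))
E
```

```text
foot [ 480.3 -103.1] post [ 479.9 -102.6] mark [500.5 -97.2] side post [485.  -98.4] side mark [503.  -95.2]
top 21.167959278116513 15.480644741712027
side 18.2822318112423 10.080597987542331
edge -164.17792672291222
black [ 477.1 -261.6] turq [ 306.8 -163.1]
[[-0.    -0.967  0.255]
 [-0.     0.255  0.967]
 [-1.     0.    -0.   ]]
```

```bash
python3 -m jog '[{"grip":1,"ty":-1,"tz":-1,"turn":1},{"grip":1,"ty":-6.1,"tz":-6.6,"turn":12},{"grip":1,"ty":-6.1,"tz":-6.6,"turn":12},{"grip":1,"ty":-6.1,"tz":-6.6,"turn":12},{"grip":1,"ty":-6.1,"tz":-6.6,"turn":12},{"grip":1,"ty":-6.1,"tz":-6.6,"turn":12},{"grip":1,"ty":-6.1,"tz":-6.6,"turn":12},{"grip":1,"ty":-6.1,"tz":-6.6,"turn":12},{"grip":1,"ty":-6.1,"tz":-6.6,"turn":12},{"grip":1,"ty":-6.1,"tz":-6.6,"turn":12},{"grip":1,"ty":-6.1,"tz":-6.6,"turn":12},{"grip":1,"ty":-6.1,"tz":-6.6,"turn":12}]' 20
cat >> h.py <<'E'
def plan(x,y,z,ang):
    s=manip.read_state(); T=rot(s['eef_rot']); p=s['eef_pos']
    d=T.T@(np.array([x,y,z])-p)/40
    cur=np.degrees(np.arctan2(T[1,2],T[0,2])); t=-((ang-cur+180)%360-180)/6
    print('t',round(s['clock'],2),'tcp',p.round(1),'zang',cur.round(2),'j',np.round(s['joints'],2),'F',s['wrist_force'].round(1),'M',s['moment'].round(2),'gap',round(s['finger_gap'],1),'\n  need txyz',d.round(3),'turn',round(t,3),'tilt',T[:,0].round(3))
E
python3 -c "
from h import *
plan(481,-102,168,-74.5)"
```

```text
t 0.35 tcp [140.2 531.7 168.4] zang 75.23 j [ 1.25  0.3   1.52  0.    1.32 -0.07] F [ 0.6 -0.8  0.9] M [-0.02 -0.02  0.02] gap 94.0 
  need txyz [ 1.3000e-02 -1.2278e+01 -1.3148e+01] turn 24.955 tilt [-0. -0. -1.]$[0]: bad value
```

```bash
python3 -m jog '[{"grip":1,"tx":0,"ty":-1,"tz":-1,"turn":1},{"grip":1,"tx":0,"ty":-6.1,"tz":-6.6,"turn":12},{"grip":1,"tx":0,"ty":-6.1,"tz":-6.6,"turn":12},{"grip":1,"tx":0,"ty":-6.1,"tz":-6.6,"turn":12},{"grip":1,"tx":0,"ty":-6.1,"tz":-6.6,"turn":12},{"grip":1,"tx":0,"ty":-6.1,"tz":-6.6,"turn":12},{"grip":1,"tx":0,"ty":-6.1,"tz":-6.6,"turn":12},{"grip":1,"tx":0,"ty":-6.1,"tz":-6.6,"turn":12},{"grip":1,"tx":0,"ty":-6.1,"tz":-6.6,"turn":12},{"grip":1,"tx":0,"ty":-6.1,"tz":-6.6,"turn":12},{"grip":1,"tx":0,"ty":-6.1,"tz":-6.6,"turn":12},{"grip":1,"tx":0,"ty":-6.1,"tz":-6.6,"turn":12}]' 20
python3 -c "
from h import *
plan(481,-102,168,-74.5)"
```

```text
clock: 1.35
eef_pos: [309.1, 213.9, 168.7]
eef_rot: [0.448, 1.57, 0.502]
wrist_force: [0.2, 0.3, -0.0]
finger_gap: 94.5
t 1.35 tcp [309.1 213.9 168.7] zang 3.07 j [ 0.51 -0.1   1.96 -0.    1.28  0.45] F [ 0.2  0.3 -0. ] M [-0.    0.13 -0.02] gap 94.5 
  need txyz [ 0.017 -8.117  3.868] turn 12.929 tilt [ 0.  0. -1.]
```

```bash
python3 -m jog '[{"grip":1,"tx":0,"ty":-8.12,"tz":3.87,"turn":12.9},{"grip":1,"tx":0,"ty":-8.12,"tz":3.87,"turn":12.9},{"grip":1,"tx":0,"ty":-8.12,"tz":3.87,"turn":12.9},{"grip":1,"tx":0,"ty":-8.12,"tz":3.87,"turn":12.9},{"grip":1,"tx":0,"ty":-8.12,"tz":3.87,"turn":12.9},{"grip":1,"tx":0,"ty":-8.12,"tz":3.87,"turn":12.9},{"grip":1,"tx":0,"ty":-8.12,"tz":3.87,"turn":12.9},{"grip":1,"tx":0,"ty":-8.12,"tz":3.87,"turn":12.9},{"grip":1,"tx":0,"ty":-8.12,"tz":3.87,"turn":12.9},{"grip":1,"tx":0,"ty":-8.12,"tz":3.87,"turn":12.9},{"grip":1,"tx":0,"ty":-8.12,"tz":3.87,"turn":12.9},{"grip":1,"tx":0,"ty":-8.12,"tz":3.87,"turn":12.9}]'
python3 - <<'E'
from h import *
c=shot('wrist','w1.png'); plan(481,-102,168,-74.5)
E
```

```text
clock: 2.35
eef_pos: [481.7, -101.3, 168.2]
eef_rot: [-2.114, 1.57, 2.871]
wrist_force: [0.1, 0.4, -0.1]
finger_gap: 93.9
t 2.4 tcp [ 481.7 -101.   168.3] zang -73.97 j [-0.28  0.17  1.68 -0.    1.29  1.01] F [ 1.   0.5 -0.2] M [-0.02  0.17 -0.03] gap 94.0 
  need txyz [ 0.008 -0.024  0.018] turn 0.088 tilt [-0.  0. -1.]
```

View pics/w1.png

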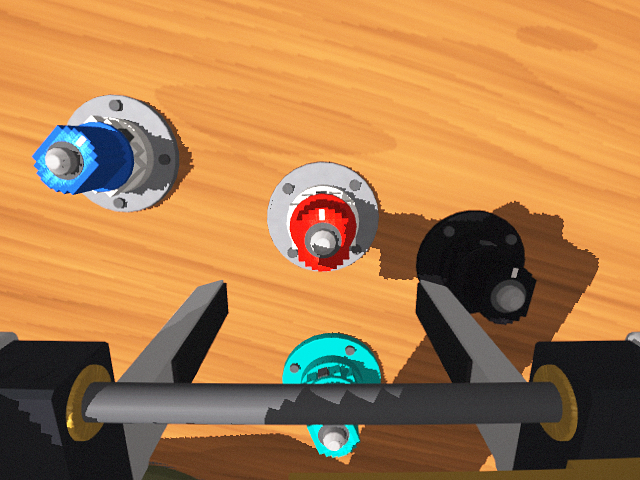

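The wrist view shows the red sleeve centred between the fingers, post top at (323,239), mark at (321,214), and the foot centre around (323,216). The black and turquoise look-alikes are clear of the fingers.

```bash
python3 - <<'E'
from h import *
c=shot('wrist'); im=c['image']
hsv=cv2.cvtColor(im,cv2.COLOR_RGB2HSV)
P=lambda u,v,z: onz(c,u,v,z)[:2].round(1)
m=((hsv[...,1]<50)&(hsv[...,2]>120)).astype(np.uint8)
m2=np.zeros_like(m); m2[158:275,255:382]=m[158:275,255:382]
u,v=np.nonzero(m2)[::-1]; (a,b),r,_=cv2.fitEllipse(cv2.convexHull(np.c_[u,v].astype(np.int32)))
print('foot',a,b,r,P(a,b,10),'post',P(323,239,106),'mark',P(321,214,92))
w=((hsv[...,1]<60)&(hsv[...,2]>200)); w[:, :300]=0;w[:,345:]=0;w[:205]=0;w[224:]=0
n,l,st,ce=cv2.connectedComponentsWithStats(w.astype(np.uint8))
for s,k in zip(st[1:],ce[1:]): print('white',s,k,P(*k,92))
red=(((hsv[...,0]<6)|(hsv[...,0]>174))&(hsv[...,1]>150)&(hsv[...,2]>60))
red[:180]=0;red[280:]=0
# flats: sleeve side extents per row
for y in range(196,272,8):
    x=np.nonzero(red[y,270:380])[0]+270
    if len(x): print(y,x.min(),x.max(),(x.min()+x.max())/2)
E
```

```text
foot 322.5378723144531 216.46458435058594 (109.06280517578125, 110.97440338134766) [ 482.7 -101.4] post [ 485.  -100.9] mark [500. -95.]
white [320 209   5  11  55] [322. 214.] [500.3 -95.7]
196 310 335 322.5
204 299 347 323.0
212 294 352 323.0
220 291 355 323.0
228 290 356 323.0
236 292 354 323.0
244 296 350 323.0
252 298 348 323.0
260 299 342 320.5
268 312 336 324.0
```

```bash
python3 -m jog '[{"grip":1,"tx":0.6,"ty":0,"tz":0,"turn":0},{"grip":1,"tx":1.2,"ty":0,"tz":0,"turn":0},{"grip":1,"tx":1.8,"ty":0,"tz":0,"turn":0},{"grip":1,"tx":2.2,"ty":0,"tz":0,"turn":0},{"grip":1,"tx":2.5,"ty":0,"tz":0,"turn":0},{"grip":1,"tx":2.7,"ty":0,"tz":0,"turn":0},{"grip":1,"tx":2.78,"ty":0,"tz":0,"turn":0},{"grip":1,"tx":2.78,"ty":0,"tz":0,"turn":0},{"grip":1,"tx":2.78,"ty":0,"tz":0,"turn":0}]'
python3 - <<'E'
from h import *
c=shot('wrist'); s=shot('side')
o=np.hstack([c['image'][100:400,140:540],cv2.resize(s['image'][220:400,270:510],(400,300))])
cv2.imwrite('pics/d1.png',o[:,:,::-1]); plan(481.5,-102,57,-74.5)
E
```

```text
clock: 3.2
eef_pos: [482.1, -101.2, 58.0]
eef_rot: [1.009, 1.57, -0.285]
wrist_force: [0.5, -0.1, -0.4]
finger_gap: 94.1
t 3.3 tcp [ 482.2 -101.3   58.2] zang -74.13 j [-0.28  0.3   1.8  -0.    1.04  1.01] F [-0.   0.5 -0.3] M [ 0.05  0.12 -0.01] gap 94.2 
  need txyz [ 0.029 -0.021  0.012] turn 0.062 tilt [ 0.001 -0.    -1.   ]
```

View pics/d1.png

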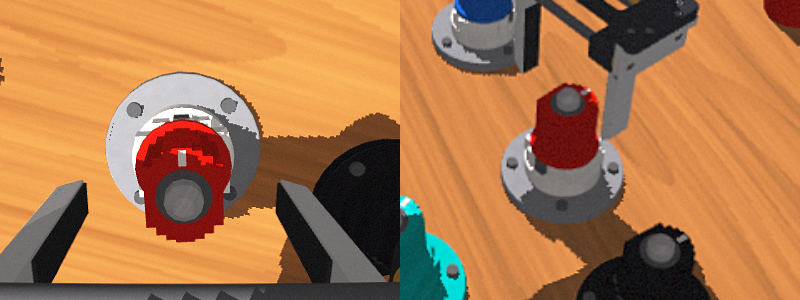

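```bash
python3 - <<'E'
from h import *
def proj(c,p):
    q=rot(c['attitude']).T@(np.array(p)-c['eye']); s=np.array([q[0],-q[1]])/-q[2]; s=s*(1+c['k1']*(s@s))
    return (s*c['fx']+[c['cx'],c['cy']]).round(1)
s=manip.read_state(); T=rot(s['eef_rot']); p=s['eef_pos']
for n,c in(('wrist',shot('wrist')),('side',shot('side')),('top',shot('top','t2.png'))):
    print(n,[proj(c,p+k*47*T[:,2]) for k in(-1,0,1)],'axis58',proj(c,[481.5,-102,58]),'top106',proj(c,[481.5,-102,106]))
E
```

```text
wrist [array([242.2, 271.2]), array([322.1, 271.3]), array([402. , 271.4])] axis58 [322.9 272.6] top106 [323.4 306.9]
side [array([347.3, 280. ]), array([368.7, 298.3]), array([391.5, 317.9])] axis58 [368.5 298.8] top106 [370.5 274.8]
top [array([354.6, 248.4]), array([384.1, 239.8]), array([413.6, 231.2])] axis58 [384.5 240.3] top106 [387.9 236.4]
```

The projections show the open fingertips about 30 mm higher than the reported TCP, which is for shut fingers, so the tips swing down as they close. I'll close to just short of the sleeve and look.

```bash
python3 -m jog '[{"grip":0.55,"tx":0,"ty":0,"tz":0,"turn":0},{"grip":0.55,"tx":0,"ty":0,"tz":0,"turn":0},{"grip":0.55,"tx":0,"ty":0,"tz":0,"turn":0},{"grip":0.55,"tx":0,"ty":0,"tz":0,"turn":0},{"grip":0.55,"tx":0,"ty":0,"tz":0,"turn":0},{"grip":0.55,"tx":0,"ty":0,"tz":0,"turn":0}]'
python3 - <<'E'
from h import *
c=shot('wrist'); s=shot('side')
o=np.hstack([c['image'][100:400,140:540],cv2.resize(s['image'][240:360,300:460],(400,300),interpolation=cv2.INTER_CUBIC)])
cv2.imwrite('pics/d2.png',o[:,:,::-1]); plan(481.5,-102,57,-74.5)
E
```

```text
clock: 3.95
eef_pos: [481.7, -101.2, 57.3]
eef_rot: [1.228, 1.571, -0.066]
wrist_force: [0.2, -0.1, -0.1]
finger_gap: 57.4
t 4.05 tcp [ 481.7 -101.3   57.4] zang -74.17 j [-0.28  0.3   1.8  -0.    1.04  1.01] F [-0.1 -0.5  0.5] M [-0.02  0.14  0.  ] gap 52.6 
  need txyz [ 0.009 -0.01   0.016] turn 0.055 tilt [ 0. -0. -1.]
```

View pics/d2.png

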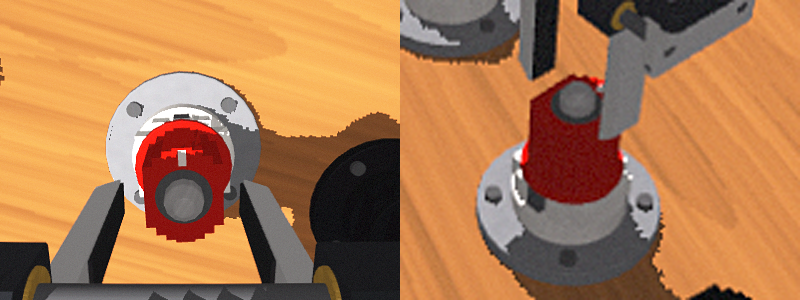

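```bash
python3 -m jog '[{"grip":0.78,"tx":0,"ty":0,"tz":0,"turn":0},{"grip":0.78,"tx":0,"ty":0,"tz":0,"turn":0},{"grip":0.78,"tx":0,"ty":0,"tz":0,"turn":0},{"grip":0.78,"tx":0,"ty":0,"tz":0,"turn":0},{"grip":0.78,"tx":0.15,"ty":0,"tz":0,"turn":0},{"grip":0.78,"tx":0.3,"ty":0,"tz":0,"turn":0},{"grip":0.78,"tx":0.3,"ty":0,"tz":0,"turn":0}]'
python3 - <<'E'
from h import *
def proj(c,p):
    q=rot(c['attitude']).T@(np.array(p)-c['eye']); s=np.array([q[0],-q[1]])/-q[2]; s=s*(1+c['k1']*(s@s))
    return s*c['fx']+[c['cx'],c['cy']]
st=manip.read_state(); T=rot(st['eef_rot']); p=st['eef_pos']; g=st['finger_gap']/2
plan(481.5,-102,57,-74.5)
tiles=[]
for n,(x0,y0,w,h,k) in(('wrist',(170,210,300,200,1.3)),('side',(315,235,130,130*2//3,3))):
    c=shot(n); im=cv2.resize(c['image'][y0:y0+h,x0:x0+w],None,fx=k,fy=k,interpolation=cv2.INTER_CUBIC)
    for up,col in((0,(0,255,0)),(15,(255,255,0)),(30,(255,0,255))):
        for sg in(-1,1):
            a,b=[tuple(((proj(c,p+sg*g*T[:,2]+e*8*T[:,1]-up*T[:,0])-[x0,y0])*k).astype(int).tolist()) for e in(-1,1)]
            cv2.line(im,a,b,col,1)
    tiles.append(cv2.resize(im,(390,260)))
cv2.imwrite('pics/d3.png',np.hstack(tiles)[:,:,::-1])
E
```

```text
clock: 4.63
eef_pos: [481.0, -101.0, 43.9]
eef_rot: [-2.125, 1.569, 2.864]
wrist_force: [0.5, -0.1, -0.5]
finger_gap: 73.4
t 4.63 tcp [ 481.  -101.    43.9] zang -74.17 j [-0.28  0.32  1.81 -0.    1.01  1.01] F [ 0.5 -0.1 -0.5] M [-0.04  0.18 -0.01] gap 73.4 
  need txyz [-0.327  0.005  0.027] turn 0.055 tilt [-0.002  0.001 -1.   ]
```

View pics/d3.png

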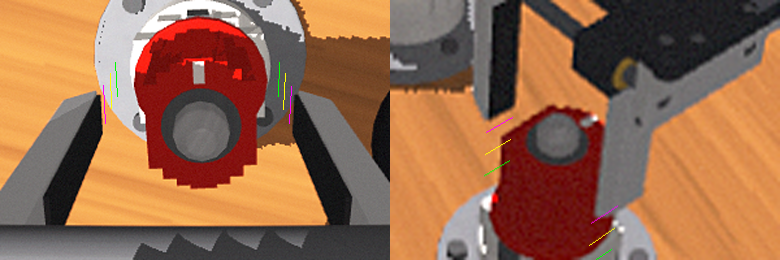

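Overlay confirms it: the real tip edges lie about 30 mm above the reported TCP at this opening, at the magenta lines. I'll go about 9 mm lower, leaving the tips well above the flange, and pinch.

```bash
python3 -m jog '[{"grip":0.78,"tx":0.12,"ty":0,"tz":0,"turn":0},{"grip":0.7,"tx":0.23,"ty":0,"tz":0,"turn":0},{"grip":0.55,"tx":0.23,"ty":0,"tz":0,"turn":0},{"grip":0.5,"tx":0.23,"ty":0,"tz":0,"turn":0},{"grip":0.45,"tx":0.23,"ty":0,"tz":0,"turn":0},{"grip":0.3,"tx":0.23,"ty":0,"tz":0,"turn":0},{"grip":0.3,"tx":0.23,"ty":0,"tz":0,"turn":0},{"grip":0.3,"tx":0.23,"ty":0,"tz":0,"turn":0},{"grip":0.3,"tx":0.23,"ty":0,"tz":0,"turn":0},{"grip":0.3,"tx":0.23,"ty":0,"tz":0,"turn":0}]' 40
python3 - <<'E'
from h import *
plan(481.5,-102,57,-74.5)
c=shot('wrist'); s=shot('side')
o=np.hstack([c['image'][150:450,120:520],cv2.resize(s['image'][240:360,300:460],(400,300),interpolation=cv2.INTER_CUBIC)])
cv2.imwrite('pics/d4.png',o[:,:,::-1])
E
```

```text
clock: 5.57
eef_pos: [482.0, -101.8, 36.5]
eef_rot: [0.503, 1.57, -0.791]
wrist_force: [-0.4, -6.1, 1.5]
finger_gap: 39.4
t 5.57 tcp [ 482.  -101.8   36.5] zang -74.17 j [-0.28  0.33  1.82 -0.    0.99  1.01] F [-0.4 -6.1  1.5] M [-1.04  0.12  0.01] gap 39.4 
  need txyz [-0.513 -0.014  0.003] turn 0.054 tilt [ 0.001 -0.001 -1.   ]
```

View pics/d4.png

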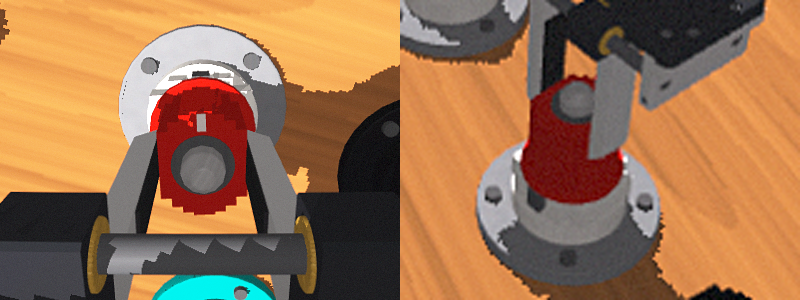

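Gripped: gap 39.4 mm, and both fingers lie flat on the flats in both views. Next I'll lift 20 mm.

```bash
python3 -m jog '[{"grip":0.3,"tx":-0.08,"ty":0,"tz":0.02,"turn":0},{"grip":0.3,"tx":-0.16,"ty":0,"tz":0.02,"turn":0},{"grip":0.3,"tx":-0.24,"ty":0,"tz":0.02,"turn":0},{"grip":0.3,"tx":-0.32,"ty":0,"tz":0.02,"turn":0},{"grip":0.3,"tx":-0.4,"ty":0,"tz":0.02,"turn":0},{"grip":0.3,"tx":-0.46,"ty":0,"tz":0.02,"turn":0},{"grip":0.3,"tx":-0.52,"ty":0,"tz":0.02,"turn":0},{"grip":0.3,"tx":-0.52,"ty":0,"tz":0.02,"turn":0},{"grip":0.3,"tx":-0.52,"ty":0,"tz":0.02,"turn":0}]'
python3 - <<'E'
from h import *
plan(481.5,-102,57,-74.5)
c=shot('wrist'); s=shot('side')
o=np.hstack([c['image'][150:450,120:520],cv2.resize(s['image'][240:360,300:460],(400,300),interpolation=cv2.INTER_CUBIC)])
cv2.imwrite('pics/d5.png',o[:,:,::-1])
E
```

```text
clock: 6.42
eef_pos: [481.8, -101.9, 56.9]
eef_rot: [-2.493, 1.57, 2.495]
wrist_force: [3.1, 0.2, -9.6]
finger_gap: 40.0
t 6.42 tcp [ 481.8 -101.9   56.9] zang -74.17 j [-0.28  0.3   1.8   0.    1.04  1.01] F [ 3.1  0.2 -9.6] M [ 0.03 -0.47  0.04] gap 40.0 
  need txyz [-0.003 -0.007  0.001] turn 0.055 tilt [-0.  0. -1.]
```

View pics/d5.png

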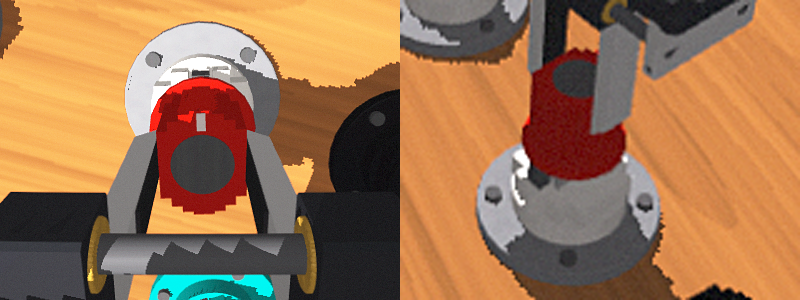

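The sleeve is up about 20 mm (spring force 9.6 N, post now sunk inside, drum slot showing). Now the anticlockwise turn.

```bash
python3 -m jog '[{"grip":0.3,"tx":0,"ty":0,"tz":0,"turn":-0.4},{"grip":0.3,"tx":0,"ty":0,"tz":0,"turn":-1},{"grip":0.3,"tx":0,"ty":0,"tz":0,"turn":-1.8},{"grip":0.3,"tx":0,"ty":0,"tz":0,"turn":-2.6},{"grip":0.3,"tx":0,"ty":0,"tz":0,"turn":-3.4},{"grip":0.3,"tx":0,"ty":0,"tz":0,"turn":-4.2},{"grip":0.3,"tx":0,"ty":0,"tz":0,"turn":-5},{"grip":0.3,"tx":0,"ty":0,"tz":0,"turn":-5.8},{"grip":0.3,"tx":0,"ty":0,"tz":0,"turn":-6.6},{"grip":0.3,"tx":0,"ty":0,"tz":0,"turn":-7.4},{"grip":0.3,"tx":0,"ty":0,"tz":0,"turn":-8},{"grip":0.3,"tx":0,"ty":0,"tz":0,"turn":-8}]'
python3 -c "
from h import *
plan(481.8,-101.9,57,12.5)"
```

```text
clock: 7.52
eef_pos: [481.5, -101.8, 56.6]
eef_rot: [-2.995, 1.57, 2.835]
wrist_force: [2.0, 0.2, -10.4]
finger_gap: 39.7
t 7.52 tcp [ 481.5 -101.8   56.6] zang -26.0 j [-0.28  0.3   1.8   0.    1.04  0.17] F [  2.    0.2 -10.4] M [ 0.1  -0.12  0.02] gap 39.7 
  need txyz [-0.009  0.001  0.007] turn -6.416 tilt [-0.001  0.    -1.   ]
```

```bash
python3 -m jog '[{"grip":0.3,"tx":0,"ty":0,"tz":0,"turn":-0.5},{"grip":0.3,"tx":0,"ty":0,"tz":0,"turn":-1.2},{"grip":0.3,"tx":0,"ty":0,"tz":0,"turn":-2},{"grip":0.3,"tx":0,"ty":0,"tz":0,"turn":-2.8},{"grip":0.3,"tx":0,"ty":0,"tz":0,"turn":-3.6},{"grip":0.3,"tx":0,"ty":0,"tz":0,"turn":-4.4},{"grip":0.3,"tx":0,"ty":0,"tz":0,"turn":-5.2},{"grip":0.3,"tx":0,"ty":0,"tz":0,"turn":-5.8},{"grip":0.3,"tx":0,"ty":0,"tz":0,"turn":-6.2},{"grip":0.3,"tx":0,"ty":0,"tz":0,"turn":-6.5},{"grip":0.3,"tx":0,"ty":0,"tz":0,"turn":-6.5}]'
python3 - <<'E'
from h import *
plan(481.8,-101.9,51.5,12.5)
s=shot('side'); c=shot('top')
o=np.hstack([cv2.resize(c['image'][170:290,310:470],(400,300),interpolation=cv2.INTER_CUBIC),cv2.resize(s['image'][240:360,300:460],(400,300),interpolation=cv2.INTER_CUBIC)])
cv2.imwrite('pics/d6.png',o[:,:,::-1])
E
```

```text
clock: 8.43
eef_pos: [481.4, -101.9, 56.6]
eef_rot: [2.791, 1.569, 3.014]
wrist_force: [0.7, 0.6, -9.7]
finger_gap: 39.8
t 8.43 tcp [ 481.4 -101.9   56.6] zang 12.79 j [-0.28  0.3   1.8  -0.    1.04 -0.51] F [ 0.7  0.6 -9.7] M [-0.1   0.26  0.  ] gap 39.8 
  need txyz [ 0.128 -0.002  0.011] turn 0.049 tilt [-0.001  0.    -1.   ]
```

View pics/d6.png

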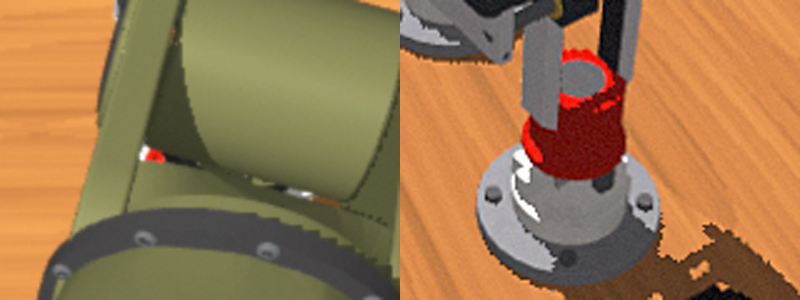

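The sleeve turned with the jaws by 87° and the flange is above the drum, with the teeth now beside the slot. I'll lower it onto the drum, checking force.

```bash
python3 -m jog '[{"grip":0.3,"tx":0.04,"ty":0,"tz":0,"turn":0},{"grip":0.3,"tx":0.08,"ty":0,"tz":0,"turn":0},{"grip":0.3,"tx":0.12,"ty":0,"tz":0,"turn":0},{"grip":0.3,"tx":0.14,"ty":0,"tz":0,"turn":0},{"grip":0.3,"tx":0.14,"ty":0,"tz":0,"turn":0},{"grip":0.3,"tx":0.14,"ty":0,"tz":0,"turn":0}]'
python3 -c "
from h import *
plan(481.8,-101.9,51.5,12.5)"
```

```text
clock: 9.03
eef_pos: [481.5, -102.0, 51.1]
eef_rot: [2.752, 1.57, 2.976]
wrist_force: [-5.2, -0.8, -9.9]
finger_gap: 39.9
t 9.03 tcp [ 481.5 -102.    51.1] zang 12.81 j [-0.28  0.31  1.8  -0.    1.03 -0.51] F [-5.2 -0.8 -9.9] M [-0.12  1.32 -0.03] gap 39.9 
  need txyz [-0.009 -0.     0.008] turn 0.052 tilt [-0.001  0.    -1.   ]
```

```bash
python3 -m jog '[{"grip":0.3,"tx":0.015,"ty":0,"tz":0,"turn":0},{"grip":0.3,"tx":0.03,"ty":0,"tz":0,"turn":0},{"grip":0.3,"tx":0.03,"ty":0,"tz":0,"turn":0},{"grip":0.3,"tx":0.03,"ty":0,"tz":0,"turn":0}]'
python3 -c "
from h import *
plan(481.8,-101.9,51.5,12.5)"
```

```text
clock: 9.37
eef_pos: [481.6, -102.0, 50.9]
eef_rot: [2.962, 1.57, -3.097]
wrist_force: [-10.3, 0.6, 5.0]
finger_gap: 39.6
t 9.37 tcp [ 481.6 -102.    50.9] zang 12.83 j [-0.28  0.31  1.8  -0.    1.03 -0.51] F [-10.3   0.6   5. ] M [ 0.13  2.69 -0.06] gap 39.6 
  need txyz [-0.014  0.001  0.005] turn 0.054 tilt [-0.001 -0.    -1.   ]
```

The force on the tool went from −10 to +5 N, so the teeth bear on the drum. Next I'll open and retreat straight up.

```bash
python3 -m jog '[{"grip":0.46,"tx":0,"ty":0,"tz":-0.02,"turn":0},{"grip":0.5,"tx":0,"ty":0,"tz":-0.02,"turn":0},{"grip":0.6,"tx":0,"ty":0,"tz":-0.02,"turn":0},{"grip":0.8,"tx":0,"ty":0,"tz":0,"turn":0},{"grip":0.8,"tx":0,"ty":0,"tz":0,"turn":0},{"grip":0.8,"tx":0,"ty":0,"tz":0,"turn":0},{"grip":0.8,"tx":-0.3,"ty":0,"tz":0,"turn":0},{"grip":0.8,"tx":-0.9,"ty":0,"tz":0,"turn":0},{"grip":0.8,"tx":-1.7,"ty":0,"tz":0,"turn":0},{"grip":0.8,"tx":-2.5,"ty":0,"tz":0,"turn":0},{"grip":0.8,"tx":-3.2,"ty":0,"tz":0,"turn":0},{"grip":0.8,"tx":-3.2,"ty":0,"tz":0,"turn":0}]'
python3 - <<'E'
from h import *
plan(481.8,-101.9,51.5,12.5)
s=shot('side'); c=shot('wrist')
o=np.hstack([cv2.resize(c['image'],(400,300),interpolation=cv2.INTER_AREA),cv2.resize(s['image'][180:360,240:480],(400,300),interpolation=cv2.INTER_CUBIC)])
cv2.imwrite('pics/d7.png',o[:,:,::-1])
E
```

```text
clock: 10.37
eef_pos: [484.0, -102.6, 183.6]
eef_rot: [-0.5, 1.562, -0.277]
wrist_force: [0.1, -0.5, 0.9]
finger_gap: 75.3
t 10.37 tcp [ 484.  -102.6  183.6] zang 12.83 j [-0.28  0.16  1.66  0.    1.32 -0.51] F [ 0.1 -0.5  0.9] M [-0.04  0.03 -0.01] gap 75.3 
  need txyz [ 3.302  0.042 -0.075] turn 0.056 tilt [ 0.008 -0.002 -1.   ]
```

View pics/d7.png

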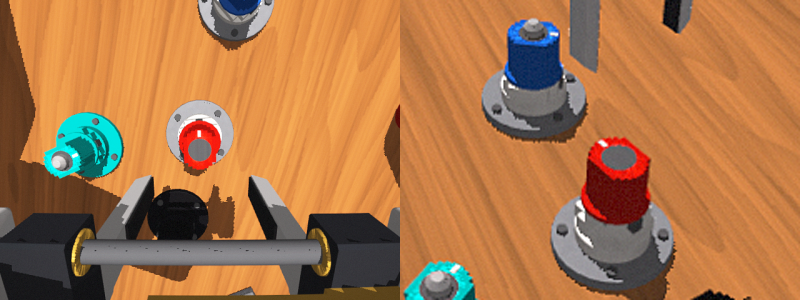

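The sleeve stays raised: its top is level with the post (92 + 14.5 ≈ 106 mm). Its mark is now a quarter turn anticlockwise, the blue sleeve is still down, and the gripper is clear.

```bash
python3 -c "
from h import *
print(manip.read_state()['clock'],manip.sign_off())"
```

```text
the job is handed in; nothing more can be done
10.4667 None
```

The red sleeve is open: I pulled it up about 20 mm, turned it about 87° anticlockwise, lowered it onto the drum and let go. I then moved the gripper straight up and handed the job in at about 10.5 s.

**Last checks:**
- **Resting on the drum:** while lowering, the vertical force on the tool changed from −10 N to +5 N, so the teeth were resting on the drum before I let go.
- **Still up and turned:** the picture after release shows the sleeve top level with the post, which fits a lift of about 14.5 mm. The white mark has moved a quarter turn.
- **Other parts:** the blue sleeve is still down, and the turquoise and black look-alikes look undisturbed.
- **Gripper clear:** it stands well above the spindle, and the wrist force is near zero.

**What disagreed:**
- **Fingertip height:** the open fingertips showed about 30 mm above the reported TCP in two views, so I went lower before gripping.
- **Spindle position:** the top and wrist cameras put the spindle axis 2–3 mm apart. This caused at most about 10 N of side force while gripped.
- **Turn angle:** the 87° comes from the gripper's rotation. I only judged the sleeve's own angle by eye in the last picture.

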